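Set a solar sensor unit on the sloped lamp-test stand and start the test

ROBOT

A 6-joint arm with a two-finger parallel gripper is mounted at the origin on the work surface. World frame = base frame: x ahead of the robot, y to its left, z up, the work surface at z = 0. Lengths are in mm, angles in rad, forces in N, time in s.
With the tool pointing down it reaches from about 275 to 750 mm from the base axis. Payload 10.2 kg.
Tool frame: the origin (TCP) lies at the very end of the fingers, on their centre line; the grasp point (between the pads) lies 19 mm behind it; x points along the fingers, y is the direction in which the jaws open and shut, and the axes are right-handed (so a half turn about x gives the same grasp; the last joint's range is limited). The gripper opens to 85 mm and grips with 20 to 120 N. Pads are 22 mm wide; open, the fingers measure 114 mm over their backs; the gripper's body (76 mm by 85 mm) begins 54 mm behind the grasp point. The pads swing forward as they close: fully open they stand 13 mm farther back than shut.
Start: joints at [-1.373, 0.313, 1.498, -0, 1.331, -0.223], TCP at [214.446, -479.212, 191.594] pointing down, gripper open.
Joint ranges: [-2.94, 2.94], [-0.97, 2.17], [0.19, 2.56], [-1.23, 4.37], [0.02, 3.11], [-2.88, 2.88]. Speed limits (rad/s): [2.39, 2.39, 3.01, 3.14, 3.14, 3.14].

INTERFACE

Orientations are given as a unit quaternion [w, x, y, z].
In Python, from rig import ctrl, viewer, order gives the robot as it stands. The module is installed in compiled form; this text tells all that it offers.
- The arm moves only by the tool carry_out, never from a script. Its argument "deltas" is a list of rows, each a list of 7 numbers: the gripper command: -1 is fully open, 1 is shut, values between are in proportion, then the shift along the tool's x, y, z in mm, then the turn, a rotation vector about the tool's x, y, z in degrees. A call has exactly 5 rows; each row is the pose to reach, as a shift and turn from the pose commanded when the call began, along the tool's axes at that moment; what a row does not reach only later rows make up. A row lasts 1/8 s, in which the tool goes at most 62.5 mm and 10.7 degrees, less where a joint would pass 70% of its speed; a pose out of reach is approached as far as the arm can. A call with a gripper value outside its range is refused whole. The fingers move at their own pace and stop on an object; "newtons" is the grip in N (left out, the last holds). Time passes only in rows, so rows that repeat a pose let the fingers close, or fill a call up. It gives the time, the measured TCP pose, the force and the opening at its end, in the units of the state.
- ctrl.sense(): the state, without advancing time (a new reading comes with each control period).
- viewer.capture(name): name is "side" or "top" or "wrist"; returns the picture (384x512x3 uint8, red, green, blue); there is no depth.
- viewer.calibration(name): a dict with "fx", "fy", "cx", "cy" (pixels), "k1" (the pictures are not rectified: a ray, as slopes to the right and down, at radius r is drawn at 1 + k1 r^2 times it, then the intrinsics apply), "xyz" and "attitude" of the camera in the world; the wrist camera has in their place "T_tool_cam" (4x4, takes a point from camera to tool coordinates, whose origin is the TCP and whose axes are the tool frame's). Camera axes: x right, y down, z forward; pixel columns grow to the right and rows downward; lengths in mm; the calibration is good to about 2 mm. A picture is of the moment at which its call begins: read the wrist's pose just before it. calibration takes no time and is no camera call.
- order.finish_job(): hands the job in, once; it reports no verdict.
The state is a dict: "time_s": time; "joints": joint angles; "dq": joint speeds; "tau": joint torques, N m; "eef_pos": TCP position; "ee_rot": TCP orientation; "force": force on the tool from outside, world axes, zero at the start; "wrist_torque": the same for the moment, N m; "grip_width": opening from 0.0 (shut) to 1.0 (fully open).
Only numpy, scipy, OpenCV 4.12 (cv2) and the standard library are available. Lean on these libraries where they do the work, as an engineer would, in place of code of your own. Each camera call takes 0.05 s, during which the arm holds its last target. There are 200 camera calls.

TASK

Gently set the solar unit on the two arms of the sloped test stand, panel up, centred and square, with its gland pointing downhill between the two lips and its end face resting down against both lips, and let go of it. Then start the lamp test: press the timer's push button fully down and release it. Leave the other things on the bench where they are.

Things in the scene. Friction and masses are not known exactly. Their poses are not given: they have to be found in the camera images.
- unit: the solar unit: off-white plastic box 120 (x) x 56 (y) x 38 (z) mm with smooth sides, a dark solar panel flush in its top and a round black cable gland in the middle of one end. Starts flat on the bench, panel up; 0.2 to 0.35 kg, balanced about the box's centre; can be gripped across its 56 mm width. Origin: centre of the box's underside (without gland); +x away from the gland, +z out of the panel
- gland (a point): the outer end of the unit's cable gland, at (-78, 0, 17) mm in the unit's frame. The gland is 18 mm in diameter at most and sticks out 18 mm beyond the end face
- cradle: the stand's two steel arms: parallel bars 10 mm wide, 126 mm long, at y = +-19 mm, climbing at 20 degrees, each with a lip at its low end, 10 mm wide, 12 mm high; 28 mm open between the lips. Origin: midway, at the bars' upper faces and the lips' uphill faces; +x uphill along the bars, +z square out of them. Well placed, the unit has its origin at x = 60, y = 0, z = 0 mm here, axes parallel
- stand: the sloped test stand, fixed: steel base plate 190 x 110 x 6 mm with legs under the two arms, whose upper faces stand 75 mm over the bench at the lips, 118 mm at the top; nothing stands outside the arms. The unit does not slide down them by itself. Origin: centre of the plate's underside; +x uphill seen from above, z up. Low end roughly away from the robot; left or right of the unit
- timer: the lamp timer, fixed to the bench on the other side of the unit from the stand: a grey box 110 (x) x 90 (y) mm, its top 53 mm over the bench, with a small display and one round push button on top. Origin: centre of its underside
- start_top (a point): the centre of the top of the push button's grey cap, 75 mm over the bench when not pressed and moving with the cap. The cap is 30 mm across and stands 10 mm proud of a black collar 46 mm across; it is pushed straight down
- start (a joint): push button travel in m: 0 released, 0.006 fully down; a spring returns it, about 5 N holds it fully down
- case: open empty off-white enclosure without lid or panel, 150 x 110 x 60 mm, a bystander; origin under its centre
- tape: roll of paper masking tape lying flat, 104 mm across, 25 mm high, a bystander; origin under its centre
- gluegun: blue cordless glue gun lying on its side, about 160 x 140 mm, 38 mm high, a bystander; origin on the bench under its barrel
- cutters: red-handled cutters lying flat, about 160 x 80 mm, 15 mm high, a bystander; origin near the pivot
- cells: black two-cell battery holder with metal cells, 110 x 42 x 21 mm, a bystander; origin under its centre
- board: green circuit board lying flat, 120 x 80 mm, 18 mm high, a bystander; origin under its centre
- driver: screwdriver lying flat, 190 mm long, a bystander; origin on the bench under it
- jar: pale screw-top jar, 68 mm across, 85 mm high, a bystander; origin under its centre
Mind the look-alikes: they are no part of the job. Leave any green or red look-alike of the timer alone.

How it is judged (in metres and radians):
On the way, in this order (a step that is already met when the one before it is completed fails the run):
1. the unit lies on both arms, gland downhill, end face against the lips, and is let go (x of unit in the frame of cradle between 0.056 and 0.065 m and y of unit in the frame of cradle between -0.008 and 0.008 m and z of unit in the frame of cradle between -0.004 and 0.003 m and x of gland in the frame of cradle below 0 m and angle between the z axis of unit and the z axis of cradle, either way round below 0.05 rad and angle between the x axis of unit and the x axis of cradle, either way round below 0.12 rad and contact force between the fingers and unit below 0.1 N and linear speed of unit below 0.02 m/s), for 0.2 s.
2. the timer's button is pressed fully down (value of joint start above 0.0052 m), for 0.1 s.
At the end, for the whole second after the job is handed in: The unit lies still and released on the two arms: end face within 5 mm of the lips, within 8 mm of centred, flat on the arms (within 3 mm and 0.05 rad), square to them within 0.12 rad, gland downhill; the button has been pressed (over 5.2 of 6 mm) after that and is released again (all of step 1 and value of joint start below 0.001 m); the robot touches nothing.
It fails at once if the unit is dropped (falls free of the fingers faster than 0.5 m/s) (linear speed of unit above 0.5 m/s and contact force between the fingers and unit below 0.1 N).
It fails at once if the unit is pressed hard on the stand (over 100 N) (contact force between unit and stand above 100 N).
It fails at once if another thing on the bench is moved by more than 30 mm (distance of any of case, tape, gluegun, cutters, cells, board, driver, jar from where it was at the start of the episode above 0.03 m).
It also fails if it takes over 51 s, if anything falls off the work surface, if the arm or the gripper's body presses on something with over 40 N, if the wrist force passes 120 N, or if a joint passes its speed limit or range.

## Working session

There is one attempt and no reset: what is moved stays moved. The work goes in short steps, Python scripts to look and compute and a tool call to move; the robot and the scene stay as the last step left them, time stands still between calls to the robot, and variables do not carry over. Pictures are saved under pics/ and viewed, about 8 in all and at most 12, crops included, and the job is handed in when it is done.

Besides the shell and the picture viewer there is one more tool, called by a JSON object that holds its "api" and its "payload". carry_out: Moves the arm, as the interface text tells. Its arguments: {"type":"object","properties":{"deltas":{"type":"array"},"newtons":{"type":"number"}},"required":["deltas"]}

```bash
mkdir -p pics; cat > h.py <<'E'
import numpy as np, cv2
from scipy.spatial.transform import Rotation as R
from rig import ctrl, viewer, order
def quat(q): return R.from_quat([q[1],q[2],q[3],q[0]])
def cam(name, st=None):
    c=viewer.calibration(name)
    if name=='wrist':
        T=np.array(c['T_tool_cam']); st=st or ctrl.sense(); r=quat(st['ee_rot']).as_matrix()
        return c, r@T[:3,:3], r@T[:3,3]+np.array(st['eef_pos'])
    a=np.array(c['attitude'])
    return c, (quat(a).as_matrix() if a.size==4 else a.reshape(3,3)), np.array(c['xyz'])
def p2w(name,u,v,z,st=None):
    c,r,t=cam(name,st); x=(u-c['cx'])/c['fx']; y=(v-c['cy'])/c['fy']
    a,b=x,y
    for _ in range(20):
        s=1+c['k1']*(a*a+b*b); a,b=x/s,y/s
    d=r@np.array([a,b,1]); return t+d*(z-t[2])/d[2]
def w2p(name,P,st=None):
    c,r,t=cam(name,st); q=r.T@(np.array(P,float)-t); a,b=q[0]/q[2],q[1]/q[2]; s=1+c['k1']*(a*a+b*b)
    return np.array([c['fx']*a*s+c['cx'],c['fy']*b*s+c['cy']])
def snap(name,fn,crop=None,scale=1.5):
    im=viewer.capture(name)[:,:,::-1]; cv2.imwrite('pics/raw_'+fn,im)
    if crop: x0,y0,x1,y1=crop; im=im[y0:y1,x0:x1]
    cv2.imwrite('pics/'+fn,cv2.resize(im,None,fx=scale,fy=scale,interpolation=cv2.INTER_CUBIC))
E
python3 - <<'E'
from h import *
s=ctrl.sense(); print(s)
for n in ('top','side','wrist'): print(n,viewer.calibration(n))
snap('top','top1.png'); snap('side','side1.png')
E
```

```text
{'time_s': 0.0, 'joints': array([-1.37339775e+00,  3.13479606e-01,  1.49845124e+00,  3.25720960e-06,
        1.33100457e+00, -2.23371724e-01]), 'dq': array([ 1.08344928e-04, -8.69708092e-05, -5.33727514e-04, -5.67672617e-04,
       -2.16844726e-04,  5.64494128e-04]), 'tau': array([ 8.84279325e-04, -4.12263966e+01, -2.59740579e+01, -1.78494047e-04,
        4.16914161e-03, -9.11997091e-06]), 'eef_pos': array([ 214.38352558, -478.88901923,  191.01463838]), 'ee_rot': array([ 0.14719478,  0.69152265,  0.14814414, -0.69150809]), 'force': array([ 0.06504722,  0.03017416, -0.58242309]), 'wrist_torque': array([0.01631274, 0.02507466, 0.02823968]), 'grip_width': 1.0028942542078003}
top {'fx': 439.63319306983874, 'fy': 439.63319306983874, 'cx': 256.07049741376164, 'cy': 194.56939648439845, 'k1': 0.016598701113180393, 'xyz': array([ 224.74917975,   13.16128189, 1445.97278405]), 'attitude': array([ 0.05924996, -0.70105209,  0.70762302, -0.06546038])}
side {'fx': 382.9078124552731, 'fy': 382.9078124552731, 'cx': 258.9241765320163, 'cy': 191.41286080251407, 'k1': -0.1217639336634018, 'xyz': array([-298.49668979, -845.12929047,  832.32421449]), 'attitude': array([-0.44534903,  0.81826322, -0.3185115 ,  0.1750999 ])}
wrist {'fx': 303.05303471222754, 'fy': 303.05303471222754, 'cx': 251.03504790690238, 'cy': 193.08218940389716, 'k1': -0.0029257094489046854, 'T_tool_cam': array([[-5.75794451e-04, -2.67378485e-01,  9.63591415e-01,
        -1.81307790e+02],
       [ 9.99999475e-01,  6.62799654e-04,  7.81464534e-04,
        -3.95820248e-01],
       [-8.47614859e-04,  9.63591359e-01,  2.67377963e-01,
        -6.71551419e+01],
       [ 0.00000000e+00,  0.00000000e+00,  0.00000000e+00,
         1.00000000e+00]])}
```

View pics/top1.png

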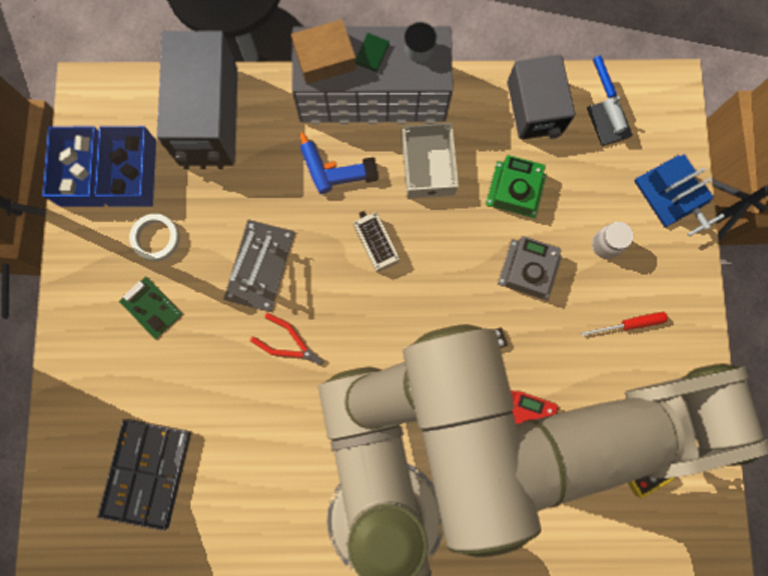

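View pics/side1.png

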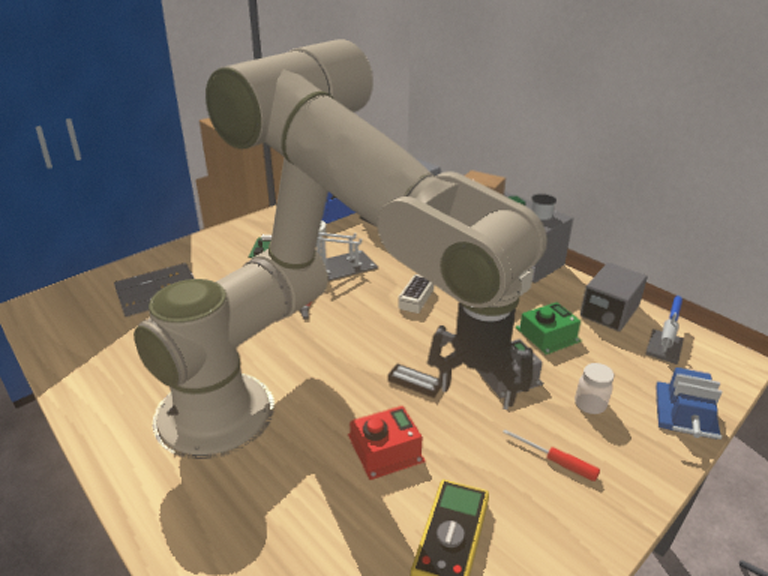

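The top view shows the stand at about (260,265), the unit at (378,241) with its gland up-left at (363,215), and the grey timer at (530,267) with its button at (534,271). Green and red timers are look-alikes. I'll enlarge for measurement.

```bash
python3 - <<'E'
from h import *
im=cv2.imread('pics/raw_top1.png')
a=cv2.resize(im[138:218,140:275],None,fx=5.9,fy=5.9,interpolation=cv2.INTER_CUBIC)
cv2.imwrite('pics/c1.png',a[:, :]); print(a.shape)
for n,u,v,z in (('unit',378,241,38),('gland',363,215,17),('btn',534,271,75),('stand',260,265,6)): print(n,p2w('top',u/1.5,v/1.5,z))
E
```

```text
(472, 796, 3)
unit [589.64968949  11.76223087  38.        ]
gland [655.51176133  44.93418448  17.        ]
btn [ 511.64159129 -319.27865172   75.        ]
stand [544.86765882 275.26502861   6.        ]
```

View pics/c1.png

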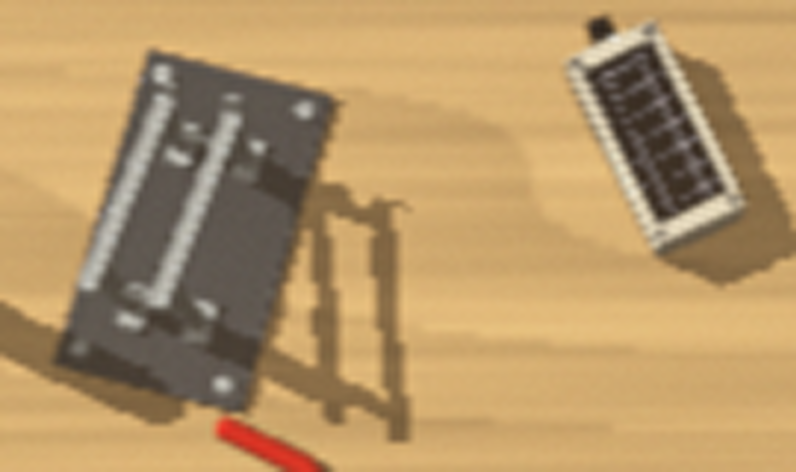

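The crop gives the unit's top-face corners at about (570,65), (655,27), (742,208) and (657,250), with the gland at (600,27). The plate corners are (150,52), (335,100), (243,410) and (57,362), and the bars run from (168,97) to (90,288) and from (232,100) to (160,303).

```bash
python3 - <<'E'
from h import *
f=lambda u,v,z:p2w('top',140+u/5.9,138+v/5.9,z)
U=np.array([f(*p,38) for p in [(570,65),(655,27),(742,208),(657,250)]])
print('unit',U.mean(0),[np.linalg.norm(U[i]-U[i-1]).round(1) for i in range(4)])
d=(U[2]+U[3]-U[0]-U[1]);print('yaw x axis',np.degrees(np.arctan2(d[1],d[0])))
S=np.array([f(*p,6) for p in [(150,52),(335,100),(243,410),(57,362)]])
print('plate',S.mean(0),[np.linalg.norm(S[i]-S[i-1]).round(1) for i in range(4)])
d=(S[2]+S[3]-S[0]-S[1]);print('yaw',np.degrees(np.arctan2(d[1],d[0])))
lo=[f(168,97,84),f(232,100,84)];hi=[f(90,288,118),f(160,303,118)]
print(lo,hi)
for a,b in zip(lo,hi): d=b-a; print(np.linalg.norm(d[:2]),np.degrees(np.arctan2(d[1],d[0])))
E
```

```text
unit [587.84194913  14.57305159  38.        ] [np.float64(116.8), np.float64(52.6), np.float64(115.1), np.float64(53.0)]
yaw x axis -155.67608092276964
plate [544.19487171 275.23590016   6.        ] [np.float64(186.0), np.float64(110.2), np.float64(185.4), np.float64(108.4)]
yaw 164.96019415550018
[array([600.24089606, 278.16898001,  84.        ]), array([598.31397079, 243.60402723,  84.        ])] [array([488.53291561, 309.49434183, 118.        ]), array([480.28008186, 272.98387817, 118.        ])]
116.01702973722975 164.33534139243173
121.63541663292526 166.0225340260007
```

```bash
cat >> h.py <<'E'
def grip_pose(yaw,tilt=0,flip=False):
    """tool R: jaw y along object's +-y; object x axis at yaw deg, climbing tilt deg"""
    O=(R.from_euler('z',yaw,degrees=True)*R.from_euler('y',-tilt,degrees=True)).as_matrix()
    y=O[:,1]*(-1 if flip else 1); x=-O[:,2]
    return O,R.from_matrix(np.c_[x,y,np.cross(x,y)])
def delta(P,Rt):
    s=ctrl.sense(); r=quat(s['ee_rot'])
    sh=r.inv().apply(np.array(P)-s['eef_pos']); rv=(r.inv()*Rt).as_rotvec(degrees=True)
    print('shift',sh.round(1),'|',np.linalg.norm(sh).round(0),'rot',rv.round(2))
E
python3 - <<'E'
from h import *
r=quat(ctrl.sense()['ee_rot']).as_matrix(); print(r.round(3)); print('jaw yaw',np.degrees(np.arctan2(r[1,1],r[0,1])))
for fl in (0,1):
    O,Rt=grip_pose(-155.7,0,fl); delta([588,14.6,190],Rt)
E
```

```text
[[-0.     0.408 -0.913]
 [ 0.001 -0.913 -0.408]
 [-1.    -0.001 -0.   ]]
jaw yaw -65.89264070158389
shift [   1.6 -297.9 -542.6] | 619.0 rot [-0.19 -0.02  0.07]
shift [   1.6 -297.9 -542.6] | 619.0 rot [1.7981e+02 1.1000e-01 3.0000e-02]
```

{"api": "carry_out", "payload": {"deltas": [[-1,0,-30,-54,0,0,0],[-1,0,-60,-108,0,0,0],[-1,0,-89,-162,0,0,0],[-1,0,-118,-216,0,0,0],[-1,0,-148,-270,0,0,0]]}}

```text
time_s: 0.72
eef_pos: [401.3, -232.1, 191.5]
ee_rot: [-0.148, -0.692, -0.148, 0.692]
force: [0.5, -0.3, -0.4]
grip_width: 1.002
```

{"api": "carry_out", "payload": {"deltas": [[-1,0,-30,-54,0,0,0],[-1,0,-60,-108,0,0,0],[-1,0,-90,-163,0,0,0],[-1,0,-120,-218,0,0,0],[-1,0,-150,-272,0,0,0]]}}

```text
time_s: 1.35
eef_pos: [588.3, 16.1, 191.3]
ee_rot: [-0.148, -0.691, -0.148, 0.692]
force: [0.8, -0.6, 0.6]
grip_width: 0.999
```

```bash
python3 - <<'E'
from h import *
s=ctrl.sense(); print(s['eef_pos'],s['joints'],s['force'])
snap('wrist','w1.png')
O,Rt=grip_pose(-155.7); delta([588,14.6,190],Rt)
E
```

```text
[588.30099059  16.08142121 191.3045829 ] [-1.71501795e-01  4.54991871e-01  1.29504854e+00 -1.84974714e-04
  1.39199067e+00  9.78411223e-01] [ 0.83683149 -0.56995651  0.6254211 ]
shift [0.5 5.4 5.4] | 8.0 rot [ 0.06 -0.08  0.13]
```

View pics/w1.png

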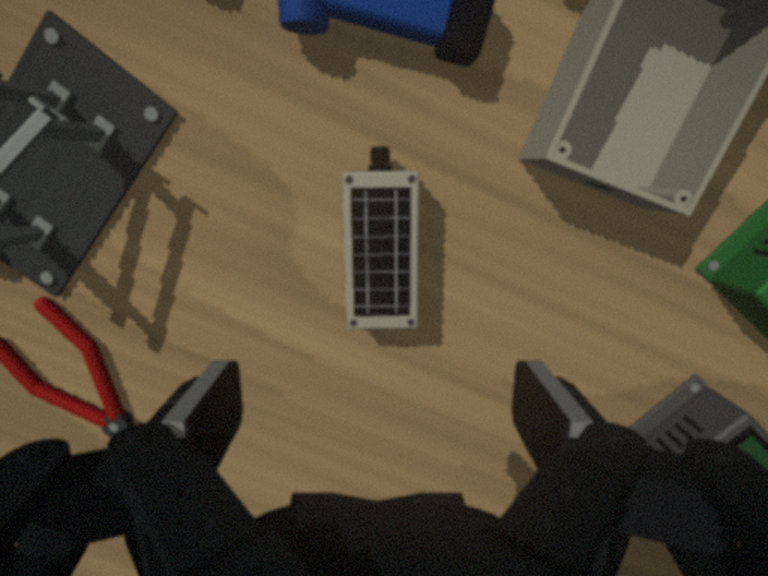

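```bash
python3 - <<'E'
from h import *
s=ctrl.sense(); print(s['eef_pos'],s['dq'].round(3))
s['eef_pos']=np.array([588.30099059,16.08142121,191.3045829])
U=np.array([p2w('wrist',u/1.5,v/1.5,38,s) for u,v in [(344,172),(418,172),(417,328),(349,328)]])
print(U.mean(0),[np.linalg.norm(U[i]-U[i-1]).round(1) for i in range(4)])
d=(U[2]+U[3]-U[0]-U[1]);yaw=np.degrees(np.arctan2(d[1],d[0]));print('yaw',yaw)
print('gland',p2w('wrist',380/1.5,148/1.5,22,s))
O,Rt=grip_pose(yaw); delta([*U.mean(0)[:2],60],Rt);delta([*U.mean(0)[:2],7],Rt)
E
```

```text
[590.66244193  21.75860688 190.55499268] [-0.087 -0.057  0.102 -0.01  -0.049 -0.145]
[592.04904139  13.81945784  38.        ] [np.float64(118.2), np.float64(52.8), np.float64(118.1), np.float64(53.2)]
yaw -154.6869385281534
gland [660.55549174  46.64862047  22.        ]
shift [130.5   8.1   2.2] | 131.0 rot [-0.96 -0.08  0.13]
shift [183.5   8.2   2.3] | 184.0 rot [-0.96 -0.08  0.13]
```

The wrist view shows the unit upright, with top-face corners at (344,172), (418,172), (417,328) and (349,328). The gland is at (380,148), pointing away. I'm descending.

{"api": "carry_out", "payload": {"deltas": [[-1,30,1,-1,-0.5,0,0],[-1,60,2,-2.5,-0.5,0,0],[-1,90,2,-2.5,-0.5,0,0],[-1,110,2,-2.5,-0.5,0,0],[-1,120,2,-2.5,-0.5,0,0]]}}

```text
time_s: 2.02
eef_pos: [589.9, 13.5, 70.3]
ee_rot: [-0.15, -0.69, -0.151, 0.692]
force: [0.0, 0.5, 0.8]
grip_width: 1.002
```

{"api": "carry_out", "payload": {"deltas": [[-1,20,0,0,0,0,0],[-1,40,0,0,0,0,0],[-1,55,0,0,0,0,0],[-1,63,0,0,0,0,0],[-1,63,0,0,0,0,0]]}}

```text
time_s: 2.65
eef_pos: [590.5, 13.4, 8.5]
ee_rot: [-0.151, -0.691, -0.151, 0.691]
force: [-0.2, -0.1, 0.5]
grip_width: 1.001
```

{"api": "carry_out", "payload": {"deltas": [[0.1,0,0,0,0,0,0],[0.3,0,0,0,0,0,0],[0.5,0,0,0,0,0,0],[0.7,0,0,0,0,0,0],[0.9,0,0,0,0,0,0]], "newtons": 40}}

```text
time_s: 3.28
eef_pos: [590.6, 13.4, 8.6]
ee_rot: [0.151, 0.691, 0.151, -0.691]
force: [-0.3, -0.3, -0.7]
grip_width: 0.051
```

{"api": "carry_out", "payload": {"deltas": [[1,0,0,0,0,0,0],[1,0,0,0,0,0,0],[1,0,0,0,0,0,0],[1,0,0,0,0,0,0],[1,0,0,0,0,0,0]]}}

```text
time_s: 3.9
eef_pos: [590.5, 13.4, 8.6]
ee_rot: [-0.151, -0.691, -0.151, 0.691]
force: [0.3, 0.4, -0.0]
grip_width: 0.001
```

The gripper shut fully on nothing, so I need to look.

```bash
python3 - <<'E'
from h import *
snap('wrist','w2.png',scale=1); snap('side','s2.png',(200,130,400,300),2.6)
a=cv2.imread('pics/w2.png');b=cv2.imread('pics/s2.png')
a=cv2.resize(a,(400,300));b=cv2.resize(b,(400,340))
c=np.zeros((340,800,3),np.uint8);c[:300,:400]=a;c[:,400:]=b;cv2.imwrite('pics/ws2.png',c)
E
```

```text
(no output)
```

View pics/ws2.png

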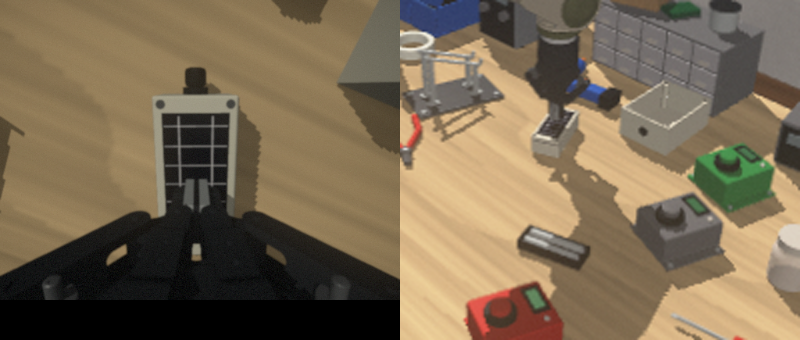

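The fingers have closed above the panel, not around the box. The wrist picture shows far corners at about (155,97) and (237,97) and closed tips at about (197,182). I'll check the reported height against the pictures.

```bash
python3 - <<'E'
from h import *
s=ctrl.sense(); print(s['eef_pos'],s['force'],s['grip_width'])
print('tcp in wrist400',w2p('wrist',s['eef_pos'],s)*400/512, 'side crop',(w2p('side',s['eef_pos'])-[200,130])*[2,2]+[400,0])
O,_=grip_pose(-155)
for z0 in (0,30,-30,-40):
  for c in ((-60,28,38),(-60,-28,38)):
    P=O@np.array(c)+[590,14,z0]; print(z0,c,(w2p('wrist',P,s)*400/512).round(0))
for z in (0,20,38,60): print('tip z',z,w2p('wrist',[*s['eef_pos'][:2],z],s)*400/512)
b=cv2.imread('pics/raw_w2.png')[80:330,150:360]; cv2.imwrite('pics/z.png',cv2.resize(b,None,fx=2.4,fy=2.4,interpolation=cv2.INTER_CUBIC))
a=cv2.imread('pics/raw_s2.png')[140:220,230:320]
E
```

```text
[590.52607916  13.38868388   8.58818342] [0.5155503  0.36868633 0.19928655] 0.0032447806502601344
tcp in wrist400 [196.41621672 170.79626581] side crop [554.16740406 135.06428699]
0 (-60, 28, 38) [239.  97.]
0 (-60, -28, 38) [150.  98.]
30 (-60, 28, 38) [250. 100.]
30 (-60, -28, 38) [139. 101.]
-30 (-60, 28, 38) [232.  95.]
-30 (-60, -28, 38) [158.  96.]
-40 (-60, 28, 38) [230.  95.]
-40 (-60, -28, 38) [160.  95.]
tip z 0 [196.39849279 167.26910793]
tip z 20 [196.44226514 175.98013245]
tip z 38 [196.49043345 185.56634033]
tip z 60 [196.56514612 200.43600765]
```

View pics/z.png

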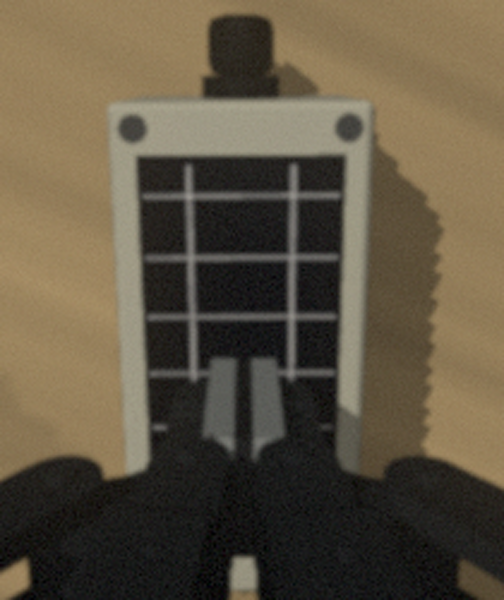

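Both views agree: the side view puts the tips about 32 mm above the reported TCP, and the wrist view gives 35–40 mm. The camera pose itself fits the unit. So the real fingertips sit about 35 mm behind the reported TCP. I'll reopen and go lower, watching the force.

{"api": "carry_out", "payload": {"deltas": [[-1,-10,0,0,0,0,0],[-1,-10,0,0,0,0,0],[-1,-10,0,0,0,0,0],[-1,-10,0,0,0,0,0],[-1,-10,0,0,0,0,0]]}}

```text
time_s: 4.62
eef_pos: [590.4, 13.4, 18.5]
ee_rot: [-0.151, -0.691, -0.151, 0.691]
force: [0.7, -0.1, 0.7]
grip_width: 0.999
```

{"api": "carry_out", "payload": {"deltas": [[-1,8,0,0,0,0,0],[-1,16,0,0,0,0,0],[-1,24,0,0,0,0,0],[-1,28,0,0,0,0,0],[-1,30,0,0,0,0,0]]}}

```text
time_s: 5.25
eef_pos: [590.5, 13.4, -11.7]
ee_rot: [-0.151, -0.691, -0.151, 0.691]
force: [1.0, -0.4, -0.5]
grip_width: 1.002
```

A reported -11.7 mm with no contact confirms the offset. I'll go slightly further and grip.

{"api": "carry_out", "payload": {"deltas": [[-1,4,0,0,0,0,0],[-1,8,0,0,0,0,0],[-1,10,0,0,0,0,0],[-0.4,10,0,0,0,0,0],[-0.2,10,0,0,0,0,0]]}}

```text
time_s: 5.88
eef_pos: [590.7, 13.4, -21.0]
ee_rot: [0.151, 0.691, 0.151, -0.691]
force: [2.1, -0.6, -3.1]
grip_width: 0.641
```

{"api": "carry_out", "payload": {"deltas": [[0,0,0,0,0,0,0],[0.1,0,0,0,0,0,0],[0.2,0,0,0,0,0,0],[0.2,0,0,0,0,0,0],[0.2,0,0,0,0,0,0]], "newtons": 40}}

```text
time_s: 6.5
eef_pos: [590.7, 13.4, -21.1]
ee_rot: [0.151, 0.691, 0.151, -0.691]
force: [-1.4, 1.0, 5.2]
grip_width: 0.648
```

```bash
python3 - <<'E'
from h import *
s=ctrl.sense(); print(s['eef_pos'],s['force'],s['grip_width'])
snap('wrist','w3.png',scale=1); snap('side','s3.png',scale=1)
a=cv2.resize(cv2.imread('pics/w3.png'),(400,300));b=cv2.resize(cv2.imread('pics/raw_s3.png')[160:220,230:310],(400,300),interpolation=cv2.INTER_CUBIC)
cv2.imwrite('pics/ws3.png',np.hstack([a,b]))
E
```

```text
[590.71484928  13.41457534 -21.09951744] [-1.39228379  0.98942536  5.21570166] 0.6476441895921954
```

View pics/ws3.png

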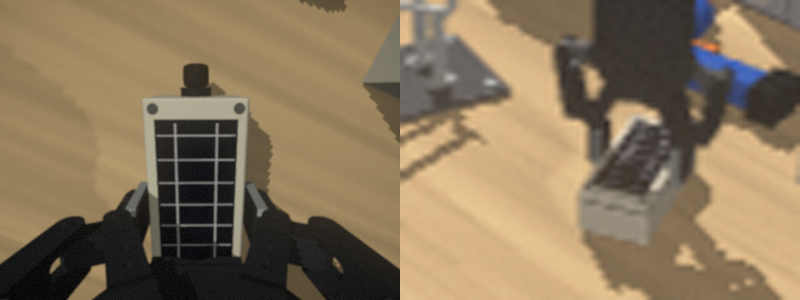

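The unit is gripped: opening 0.648, about 55 mm. It sits square between the pads with the gland up at (196,75). Lifting now, and I'll work out the hover over the stand.

{"api": "carry_out", "payload": {"deltas": [[0.4,-10,0,0,0,0,0],[0.4,-40,0,0,0,0,0],[0.4,-80,0,0,0,0,0],[0.4,-125,0,0,0,0,0],[0.4,-165,0,0,0,0,0]]}}

```text
time_s: 7.22
eef_pos: [590.2, 13.4, 145.2]
ee_rot: [-0.151, -0.691, -0.151, 0.691]
force: [0.3, 0.3, -3.6]
grip_width: 0.644
```

{"api": "carry_out", "payload": {"deltas": [[0.4,-35,0,0,0,0,0],[0.4,-55,0,0,0,0,0],[0.4,-65,0,0,0,0,0],[0.4,-65,0,0,0,0,0],[0.4,-65,0,0,0,0,0]]}}

```text
time_s: 7.85
eef_pos: [590.1, 13.4, 207.4]
ee_rot: [-0.15, -0.69, -0.151, 0.692]
force: [0.3, -0.4, -2.9]
grip_width: 0.645
```

```bash
python3 - <<'E'
from h import *
s=ctrl.sense(); print(s['eef_pos'],s['force'],s['grip_width'],s['joints'])
O,Rt=grip_pose(165); delta([484,292,210],Rt)
# unit offset along tool z from w3: far top edge at raw v=124 (depth: tool x=-21-38)
c,r,t=cam('wrist',s); T=np.array(c['T_tool_cam'])
for v in (96,97,98):
  d=T[:3,:3]@np.array([0,(v*1.28-c['cy'])/c['fy'],1]); k=(-59-T[0,3])/d[0]; print(v,'edge tool z',T[2,3]+k*d[2])
E
```

```text
[590.07191505  13.4270468  207.39574358] [ 0.3148792  -0.40425866 -2.94708845] 0.6454395751320907 [-1.75569405e-01  4.50492175e-01  1.26012471e+00 -4.17511609e-05
  1.43311414e+00  9.65739427e-01]
shift [  -2.3 -297.4  -19.6] | 298.0 rot [3.961e+01 1.200e-01 3.000e-02]
96 edge tool z -61.893157248814425
97 edge tool z -61.40143009296665
98 edge tool z -60.90861753877103
```

{"api": "carry_out", "payload": {"deltas": [[0.4,-1,-40,-3,5,0,0],[0.4,-2,-90,-6,12,0,0],[0.4,-2,-140,-9,20,0,0],[0.4,-2,-190,-12,28,0,0],[0.4,-2,-235,-15,34,0,0]]}}

```text
time_s: 8.48
eef_pos: [505.2, 234.8, 209.8]
ee_rot: [0.059, -0.704, 0.059, 0.705]
force: [1.3, -0.3, -3.5]
grip_width: 0.642
```

```bash
python3 - <<'E'
from h import *
O,Rt=grip_pose(165); delta([484,292,210],Rt)
E
```

```text
shift [ -0.2 -52.9  30.4] | 61.0 rot [ 5.4   0.08 -0.03]
```

{"api": "carry_out", "payload": {"deltas": [[0.4,0,-25,15,3,0,0],[0.4,0,-45,25,5,0,0],[0.4,0,-53,30,5.4,0,0],[0.4,0,-53,30,5.4,0,0],[0.4,0,-53,30,5.4,0,0]]}}

```text
time_s: 9.1
eef_pos: [485.6, 289.7, 210.4]
ee_rot: [0.091, -0.701, 0.091, 0.701]
force: [-0.3, -1.2, -2.5]
grip_width: 0.643
```

```bash
python3 - <<'E'
from h import *
s=ctrl.sense(); print(s['eef_pos'],s['dq'].round(3),s['joints'].round(2))
snap('wrist','w4.png',scale=1.5625)
E
```

```text
[485.64364987 289.70336313 210.40815183] [-0.004 -0.002 -0.003  0.001 -0.001  0.003] [ 0.33  0.39  1.34 -0.    1.41  2.16]
```

View pics/w4.png

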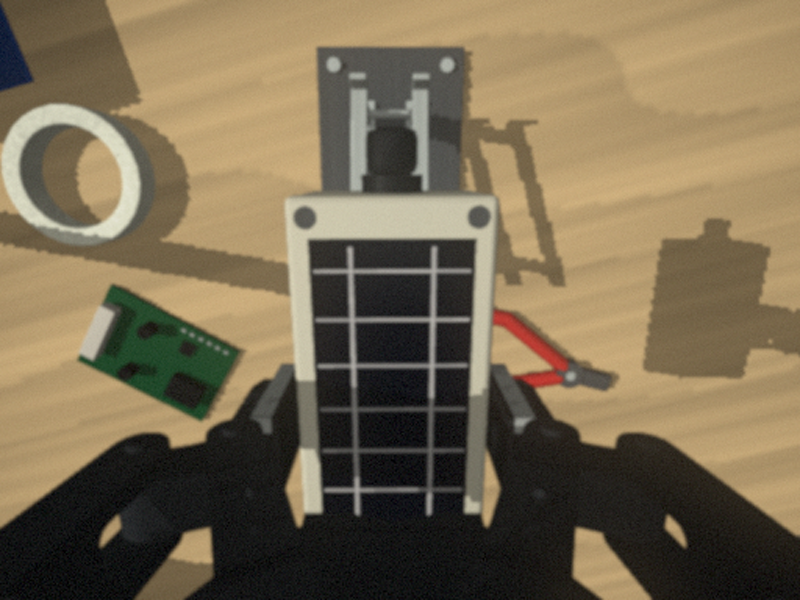

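The wrist view shows the stand square ahead: lip caps at about (358,77) and (420,77), lip-to-bar corners at about y=88, plate far corners at (318,48) and (464,48), and the gland between the bars at (391,140).

```bash
python3 - <<'E'
from h import *
f=lambda u,v,z:p2w('wrist',u/1.5625,v/1.5625,z)
s=ctrl.sense(); Rt=quat(s['ee_rot'])
x=np.array([np.cos(np.radians(165)),np.sin(np.radians(165)),0])
for v,z in ((81,86.3),(88,75)):
  a,b=f(358,v,z),f(420.5,v,z); print(a.round(1),b.round(1),'sep',np.linalg.norm(a-b).round(1),'mid',((a+b)/2).round(1), 'yaw',np.degrees(np.arctan2(*(a-b)[:2][::-1]))+90)
a,b=f(318,48,6),f(464,48,6); m=(a+b)/2; print('plate low edge',a.round(1),b.round(1),np.linalg.norm(a-b),'centre',m+95*x,'yaw',np.degrees(np.arctan2(*(a-b)[:2][::-1]))+90)
# held unit, tool coordinates of far top corners and gland
T=np.array(viewer.calibration('wrist')['T_tool_cam']);
for u,v,z in ((286,197,-59),(498,197,-59),):
  P=f(u,v,s['eef_pos'][2]-z); print('unit corner tool',Rt.inv().apply(P-s['eef_pos']).round(1))
im=cv2.imread('pics/raw_w4.png'); cv2.imwrite('pics/z4.png',cv2.resize(im[22:130,190:320],None,fx=5.5,fy=5.5,interpolation=cv2.INTER_CUBIC))
E
```

```text
[605.1 278.9  86.3] [595.7 243.1  86.3] sep 37.1 mid [600.4 261.   86.3] yaw 165.2240804381575
[603.3 280.3  75. ] [593.5 243.   75. ] sep 38.6 mid [598.4 261.6  75. ] yaw 165.22353753630284
plate low edge [648.5 303.    6. ] [621.1 199.    6. ] 107.56494141616675 centre [543.0634805  275.56500133   6.        ] yaw 165.22719157921696
unit corner tool [-59.  -26.8 -60.5]
unit corner tool [-59.   26.8 -60.6]
```

View pics/z4.png

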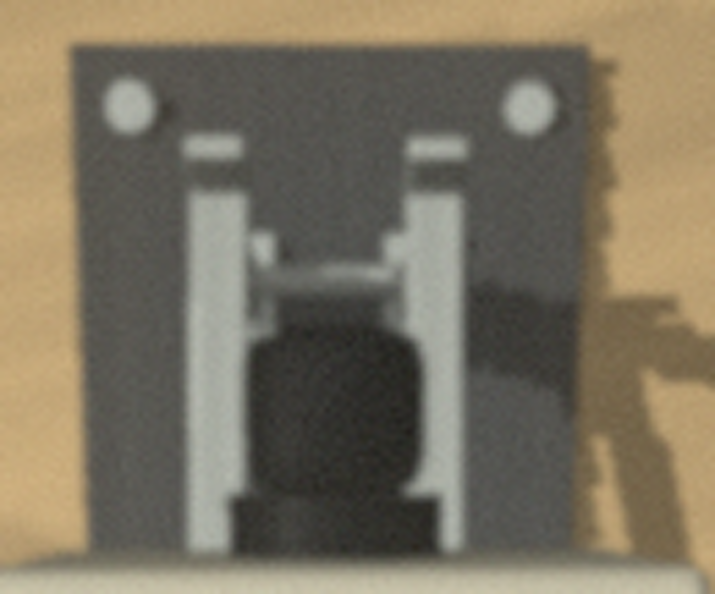

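```bash
cat >> h.py <<'E'
O_C,R_C=grip_pose(165.2,20); C0=np.array([597.5,261.8,75.])
UT=np.array([-21.1,0,-1.])   # unit origin in tool frame
def place(x,z,y=0):
    Pu=C0+O_C@np.array([x,y,z]); P=Pu-R_C.apply(UT); print(x,z,P.round(1)); delta(P,R_C)
E
python3 - <<'E'
from h import *
place(68,30); place(68,8)
E
```

```text
68 30 [537.8 277.6 107. ]
shift [103.5  -1.6 -53.4] | 117.0 rot [-3.e-02 -2.e+01 -1.e-02]
68 8 [530.5 279.5  86.3]
shift [124.2  -1.6 -45.9] | 132.0 rot [-3.e-02 -2.e+01 -1.e-02]
```

{"api": "carry_out", "payload": {"deltas": [[0.4,10,-1,-12,0,-5,0],[0.4,30,-1.6,-25,0,-11,0],[0.4,50,-1.6,-40,0,-17,0],[0.4,75,-1.6,-53,0,-20,0],[0.4,90,-1.6,-53.4,0,-20,0]]}}

```text
time_s: 9.78
eef_pos: [538.3, 276.9, 118.2]
ee_rot: [0.106, -0.568, 0.075, 0.813]
force: [-0.2, -0.4, -3.0]
grip_width: 0.645
```

```bash
python3 - <<'E'
from h import *
s=ctrl.sense(); print(s['force'],s['dq'].round(3),s['joints'].round(2)); place(68,8);place(68,2)
E
```

```text
[-0.22435613 -0.4024035  -3.03338911] [ 0.03   0.039  0.176 -0.004 -0.252 -0.031] [0.21 0.74 1.06 0.15 1.65 2.02]
68 8 [530.5 279.5  86.3]
shift [32.8 -0.6 -3.3] | 33.0 rot [-0.14  0.09 -0.02]
68 2 [528.5 280.   80.7]
shift [38.8 -0.6 -3.3] | 39.0 rot [-0.14  0.09 -0.02]
```

{"api": "carry_out", "payload": {"deltas": [[0.4,10,-0.5,-2,0,0,0],[0.4,20,-0.5,-4,0,0,0],[0.4,26,-0.5,-4,0,0,0],[0.4,28,-0.5,-4,0,0,0],[0.4,28,-0.5,-4,0,0,0]]}}

```text
time_s: 10.4
eef_pos: [531.9, 280.5, 93.3]
ee_rot: [0.105, -0.569, 0.074, 0.812]
force: [0.2, 0.5, -3.6]
grip_width: 0.645
```

```bash
python3 - <<'E'
from h import *
s=ctrl.sense(); print(s['force'],s['dq'].round(3)); place(68,0)
snap('side','s5.png',(140,110,290,222),5.3)
E
```

```text
[ 0.22170446  0.50594704 -3.60252398] [-0.003  0.002 -0.006 -0.     0.002  0.001]
68 0 [527.8 280.2  78.8]
shift [15.   1.3 -1.3] | 15.0 rot [ 0.02 -0.03  0.01]
```

View pics/s5.png

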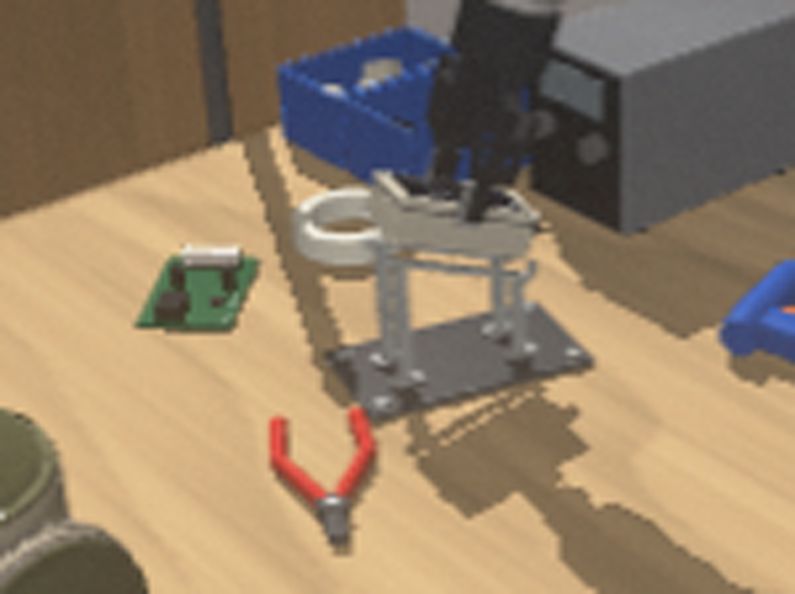

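The side view shows the unit held parallel, just above the bars, with the gland end towards the lips at (530,265). Lowering gently.

{"api": "carry_out", "payload": {"deltas": [[0.4,4,0.6,0,0,0,0],[0.4,8,1.2,-1,0,0,0],[0.4,10,1.2,-1,0,0,0],[0.4,11,1.2,-1,0,0,0],[0.4,11,1.2,-1,0,0,0]]}}

```text
time_s: 11.08
eef_pos: [528.9, 280.0, 82.2]
ee_rot: [0.105, -0.569, 0.074, 0.812]
force: [0.4, -0.7, -2.4]
grip_width: 0.646
```

{"api": "carry_out", "payload": {"deltas": [[0.4,0.5,0,0,0,0,0],[0.4,1,0,0,0,0,0],[0.4,1.5,0,0,0,0,0],[0.4,2,0,0,0,0,0],[0.4,2,0,0,0,0,0]]}}

```text
time_s: 11.7
eef_pos: [528.2, 280.1, 80.3]
ee_rot: [0.105, -0.569, 0.074, 0.812]
force: [-0.2, 0.3, -3.0]
grip_width: 0.646
```

{"api": "carry_out", "payload": {"deltas": [[0.4,0.5,0,0,0,0,0],[0.4,1,0,0,0,0,0],[0.4,1.5,0,0,0,0,0],[0.4,2,0,0,0,0,0],[0.4,2,0,0,0,0,0]]}}

```text
time_s: 12.32
eef_pos: [527.9, 280.2, 79.2]
ee_rot: [0.106, -0.569, 0.074, 0.812]
force: [-0.2, -1.1, 5.1]
grip_width: 0.648
```

Contact at about the expected height. I'll back off about 0.7 mm and slide downhill to the lips.

{"api": "carry_out", "payload": {"deltas": [[0.4,-0.7,0,0,0,0,0],[0.4,-0.7,0,-1,0,0,0],[0.4,-0.7,0,-2.5,0,0,0],[0.4,-0.7,0,-4,0,0,0],[0.4,-0.7,0,-4.5,0,0,0]]}}

```text
time_s: 12.95
eef_pos: [532.0, 279.2, 77.7]
ee_rot: [0.106, -0.569, 0.074, 0.812]
force: [-0.2, 1.4, 5.3]
grip_width: 0.648
```

{"api": "carry_out", "payload": {"deltas": [[0.4,0,0,-0.5,0,0,0],[0.4,0,0,-1,0,0,0],[0.4,0,0,-1.5,0,0,0],[0.4,0,0,-2,0,0,0],[0.4,0,0,-2,0,0,0]]}}

```text
time_s: 13.58
eef_pos: [533.8, 278.7, 77.0]
ee_rot: [0.105, -0.569, 0.074, 0.812]
force: [-1.1, 0.8, 4.7]
grip_width: 0.644
```

{"api": "carry_out", "payload": {"deltas": [[0.4,0,0,-0.5,0,0,0],[0.4,0,0,-1,0,0,0],[0.4,0,0,-1.5,0,0,0],[0.4,0,0,-2,0,0,0],[0.4,0,0,-2,0,0,0]]}}

```text
time_s: 14.2
eef_pos: [535.5, 278.2, 76.3]
ee_rot: [0.105, -0.569, 0.074, 0.812]
force: [-1.5, 0.4, 4.8]
grip_width: 0.647
```

{"api": "carry_out", "payload": {"deltas": [[0.4,0,0,-0.5,0,0,0],[0.4,0,0,-1,0,0,0],[0.4,0,0,-1.5,0,0,0],[0.4,0,0,-2,0,0,0],[0.4,0,0,-2,0,0,0]]}}

```text
time_s: 14.82
eef_pos: [535.5, 278.2, 76.4]
ee_rot: [0.105, -0.567, 0.074, 0.814]
force: [-11.6, -0.2, 12.0]
grip_width: 0.642
```

```bash
python3 - <<'E'
from h import *
s=ctrl.sense(); r=quat(s['ee_rot']); u=s['eef_pos']+r.apply(UT); print('unit in cradle',O_C.T@(u-C0), 'force tool',r.inv().apply(s['force']))
E
```

```text
unit in cradle [ 5.96881042e+01 -4.80594221e-02  4.96228508e-01] force tool [-7.4067387   3.15147591 14.69215092]
```

The end face met the lips: about 15 N, at cradle x≈59.7, y≈0, z≈0.5. I'll relax the push and release.

{"api": "carry_out", "payload": {"deltas": [[0.4,0,0,0.8,0,0,0],[0.4,0,0,1.2,0,0,0],[0.2,0,0,1.2,0,0,0],[-0.3,0,0,1.2,0,0,0],[-0.45,0,0,1.2,0,0,0]], "newtons": 20}}

```text
time_s: 15.45
eef_pos: [536.2, 277.8, 75.4]
ee_rot: [0.105, -0.569, 0.074, 0.812]
force: [-0.8, -0.7, -0.3]
grip_width: 0.723
```

{"api": "carry_out", "payload": {"deltas": [[-0.7,0,0,0,0,0,0],[-1,0,0,0,0,0,0],[-1,0,0,0,0,0,0],[-1,0,0,0,0,0,0],[-1,0,0,0,0,0,0]]}}

```text
time_s: 16.08
eef_pos: [536.2, 278.0, 75.9]
ee_rot: [0.105, -0.569, 0.074, 0.812]
force: [-0.4, -0.0, 0.4]
grip_width: 0.999
```

{"api": "carry_out", "payload": {"deltas": [[-1,-15,0,0,0,0,0],[-1,-40,0,0,0,0,0],[-1,-70,0,0,0,0,0],[-1,-95,0,0,0,0,0],[-1,-100,0,0,0,0,0]]}}

```text
time_s: 16.7
eef_pos: [570.4, 269.1, 172.0]
ee_rot: [0.106, -0.57, 0.073, 0.811]
force: [0.0, -0.3, -0.3]
grip_width: 1.002
```

{"api": "carry_out", "payload": {"deltas": [[-1,0,0,0,0,0,0],[-1,0,0,0,0,0,0],[-1,0,0,0,0,0,0],[-1,0,0,0,0,0,0],[-1,0,0,0,0,0,0]]}}

```text
time_s: 17.32
eef_pos: [569.2, 269.3, 169.8]
ee_rot: [0.105, -0.569, 0.074, 0.812]
force: [-0.2, -0.1, -0.2]
grip_width: 1.003
```

```bash
python3 - <<'E'
from h import *
s=ctrl.sense(); print(s['eef_pos'],s['force'],s['joints'].round(2))
snap('wrist','w6.png',scale=1.5)
for P in ((-60,28,38),(-60,-28,38),(60,28,38),(60,-28,38),(-78,0,17)):
  print(P,(1.5*w2p('wrist',C0+O_C@(np.array(P)+[60,0,0]),s)).round(0))
_,Rt=grip_pose(165); 
E
```

```text
[569.24034015 269.25697595 169.82552194] [-0.17551517 -0.10302126 -0.18424382] [0.19 0.77 0.87 0.15 1.81 2.03]
(-60, 28, 38) [435. 180.]
(-60, -28, 38) [317. 180.]
(60, 28, 38) [427. 406.]
(60, -28, 38) [325. 406.]
(-78, 0, 17) [376. 142.]
```

View pics/w6.png

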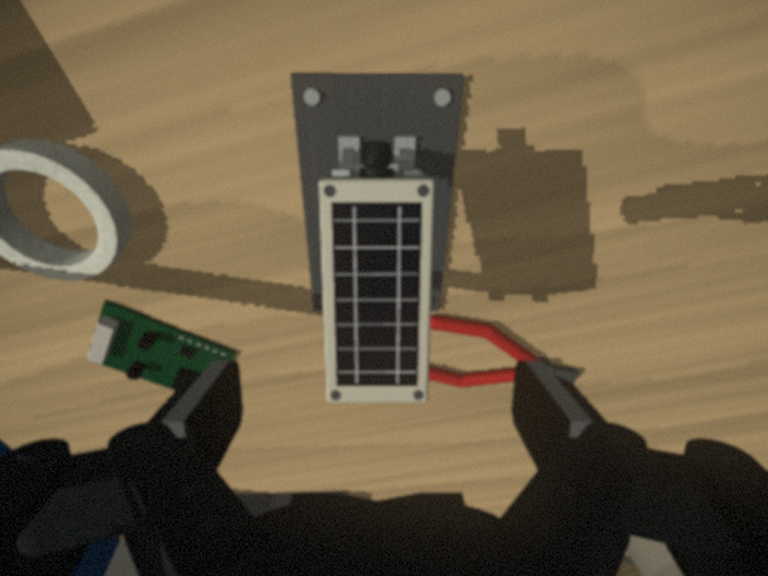

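The unit lies square on the arms with its corners at about (319,181), (433,181), (428,402) and (328,402). The predicted corners are within about 5 px, and the gland is between the lips. Now the timer: first untilt and close.

```bash
python3 - <<'E'
from h import *
_,Rt=grip_pose(165.2); delta([520,130,210],Rt); delta([480,-310,210],Rt)
E
```

```text
shift [-33.6 147.2  25.1] | 153.0 rot [ 1.e-02  2.e+01 -1.e-02]
shift [-58.7 582.9 -44.1] | 587.0 rot [ 1.e-02  2.e+01 -1.e-02]
```

{"api": "carry_out", "payload": {"deltas": [[-1,-20,10,5,0,5,0],[-0.5,-34,40,10,0,10,0],[0,-34,80,18,0,15,0],[0.5,-34,120,24,0,20,0],[1,-34,147,25,0,20,0]]}}

```text
time_s: 18.0
eef_pos: [518.8, 129.4, 211.3]
ee_rot: [-0.091, 0.702, -0.091, -0.701]
force: [1.2, -0.4, -0.5]
grip_width: 0.139
```

{"api": "carry_out", "payload": {"deltas": [[1,0,45,-8,0,0,0],[1,0,90,-15,0,0,0],[1,0,135,-23,0,0,0],[1,0,180,-30,0,0,0],[1,0,225,-38,0,0,0]]}}

```text
time_s: 18.62
eef_pos: [499.3, -98.5, 210.7]
ee_rot: [-0.091, 0.701, -0.091, -0.701]
force: [0.5, -0.7, -0.2]
grip_width: -0.001
```

{"api": "carry_out", "payload": {"deltas": [[1,0,45,-8,0,0,0],[1,0,90,-15,0,0,0],[1,0,135,-23,0,0,0],[1,0,180,-30,0,0,0],[1,0,210,-36,0,0,0]]}}

```text
time_s: 19.25
eef_pos: [480.3, -311.2, 210.4]
ee_rot: [-0.091, 0.701, -0.092, -0.701]
force: [1.1, -0.4, 0.6]
grip_width: 0.002
```

{"api": "carry_out", "payload": {"deltas": [[1,0,0,0,0,0,0],[1,0,0,0,0,0,0],[1,0,0,0,0,0,0],[1,0,0,0,0,0,0],[1,0,0,0,0,0,0]]}}

```text
time_s: 19.88
eef_pos: [480.9, -309.0, 210.5]
ee_rot: [-0.091, 0.701, -0.091, -0.701]
force: [0.2, 0.6, -1.1]
grip_width: -0.001
```

```bash
python3 - <<'E'
from h import *
s=ctrl.sense(); print(s['eef_pos'],s['force'],s['joints'].round(2),s['dq'].round(3))
snap('wrist','w7.png',scale=1.5)
print((1.5*w2p('wrist',[511.6,-319.3,75],s)).round(0))
E
```

```text
[ 480.92044636 -308.98119887  210.53203303] [ 0.21144222  0.57413863 -1.12227934] [-0.78  0.4   1.32  0.    1.42  1.05] [-0.002  0.002 -0.     0.     0.001  0.001]
[379. 216.]
```

View pics/w7.png

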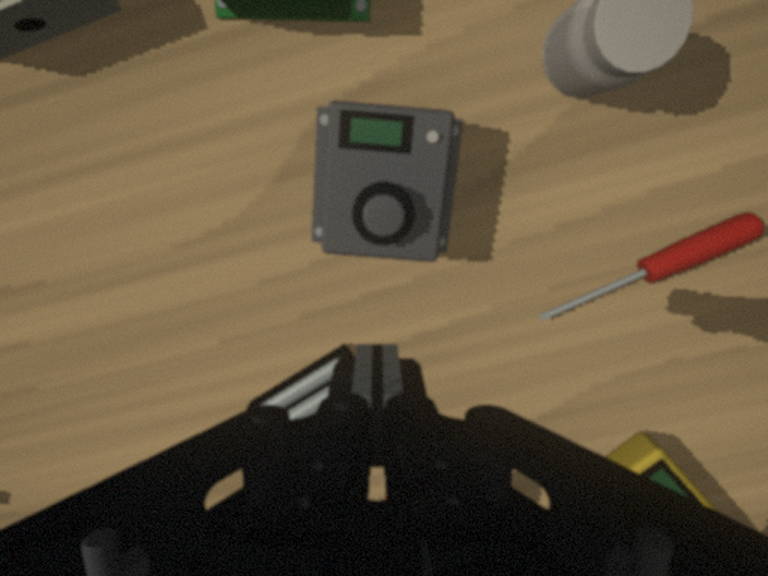

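The grey timer is in view with its cap centre at (384,214), close to the prediction of (379,216).

```bash
python3 - <<'E'
from h import *
P=p2w('wrist',384/1.5,214/1.5,75); print(P); _,Rt=grip_pose(165.2); delta([P[0],P[1],60],Rt)
E
```

```text
[ 511.91217597 -322.77886343   75.        ]
shift [150.5   5.3 -33.5] | 154.0 rot [ 0.03 -0.   -0.  ]
```

{"api": "carry_out", "payload": {"deltas": [[1,10,5.3,-33.5,0,0,0],[1,50,5.3,-33.5,0,0,0],[1,95,5.3,-33.5,0,0,0],[1,125,5.3,-33.5,0,0,0],[1,150,5.3,-33.5,0,0,0]]}}

```text
time_s: 20.55
eef_pos: [511.6, -322.7, 59.0]
ee_rot: [0.091, -0.701, 0.091, 0.702]
force: [0.2, -0.4, -0.2]
grip_width: -0.002
```

{"api": "carry_out", "payload": {"deltas": [[1,4,0,0,0,0,0],[1,8,0,0,0,0,0],[1,11,0,0,0,0,0],[1,14,0,0,0,0,0],[1,16,0,0,0,0,0]]}}

```text
time_s: 21.18
eef_pos: [511.9, -323.1, 44.5]
ee_rot: [-0.091, 0.701, -0.091, -0.701]
force: [0.4, 0.6, -0.2]
grip_width: 0.001
```

{"api": "carry_out", "payload": {"deltas": [[1,1,0,0,0,0,0],[1,2.5,0,0,0,0,0],[1,4,0,0,0,0,0],[1,5,0,0,0,0,0],[1,6,0,0,0,0,0]]}}

```text
time_s: 21.8
eef_pos: [511.8, -323.0, 38.4]
ee_rot: [0.091, -0.701, 0.091, 0.701]
force: [-0.9, 0.3, 0.1]
grip_width: 0.0
```

{"api": "carry_out", "payload": {"deltas": [[1,1,0,0,0,0,0],[1,1.5,0,0,0,0,0],[1,2,0,0,0,0,0],[1,2.5,0,0,0,0,0],[1,2.5,0,0,0,0,0]]}}

```text
time_s: 22.42
eef_pos: [511.8, -323.0, 35.9]
ee_rot: [0.091, -0.701, 0.091, 0.701]
force: [0.1, -0.0, 0.3]
grip_width: -0.001
```

{"api": "carry_out", "payload": {"deltas": [[1,1,0,0,0,0,0],[1,1.5,0,0,0,0,0],[1,2,0,0,0,0,0],[1,2.5,0,0,0,0,0],[1,2.5,0,0,0,0,0]]}}

```text
time_s: 23.05
eef_pos: [511.9, -323.1, 33.5]
ee_rot: [-0.091, 0.701, -0.091, -0.701]
force: [-0.1, 0.7, 1.4]
grip_width: 0.002
```

{"api": "carry_out", "payload": {"deltas": [[1,1,0,0,0,0,0],[1,1.5,0,0,0,0,0],[1,2,0,0,0,0,0],[1,2.5,0,0,0,0,0],[1,2.5,0,0,0,0,0]]}}

```text
time_s: 23.68
eef_pos: [511.9, -323.1, 31.0]
ee_rot: [-0.091, 0.701, -0.091, -0.701]
force: [-0.5, 0.4, 4.9]
grip_width: 0.0
```

{"api": "carry_out", "payload": {"deltas": [[1,1,0,0,0,0,0],[1,1.5,0,0,0,0,0],[1,2,0,0,0,0,0],[1,2.5,0,0,0,0,0],[1,2.5,0,0,0,0,0]]}}

```text
time_s: 24.3
eef_pos: [511.9, -323.1, 29.3]
ee_rot: [-0.091, 0.701, -0.091, -0.701]
force: [-2.6, 1.2, 10.5]
grip_width: -0.001
```

{"api": "carry_out", "payload": {"deltas": [[1,0.7,0,0,0,0,0],[1,1.2,0,0,0,0,0],[1,1.2,0,0,0,0,0],[1,1.2,0,0,0,0,0],[1,1.2,0,0,0,0,0]]}}

```text
time_s: 24.92
eef_pos: [512.0, -323.2, 29.1]
ee_rot: [-0.091, 0.701, -0.091, -0.701]
force: [-5.1, 4.2, 19.1]
grip_width: 0.002
```

Stiff stop reached: the force rose to 19 N with almost no movement, so the button is fully down. Retracting.

{"api": "carry_out", "payload": {"deltas": [[1,-5,0,0,0,0,0],[1,-20,0,0,0,0,0],[1,-50,0,0,0,0,0],[1,-90,0,0,0,0,0],[1,-120,0,0,0,0,0]]}}

```text
time_s: 25.55
eef_pos: [511.8, -323.0, 149.1]
ee_rot: [-0.091, 0.701, -0.091, -0.701]
force: [-0.7, 0.5, -0.3]
grip_width: -0.001
```

{"api": "carry_out", "payload": {"deltas": [[1,-20,0,20,0,0,0],[1,-30,0,34,0,0,0],[1,-30,0,34,0,0,0],[1,-30,0,34,0,0,0],[1,-30,0,34,0,0,0]]}}

```text
time_s: 26.18
eef_pos: [479.0, -314.2, 176.3]
ee_rot: [0.091, -0.701, 0.091, 0.702]
force: [0.5, 0.3, 0.3]
grip_width: 0.0
```

```bash
python3 - <<'E'
from h import *
s=ctrl.sense(); print(s['eef_pos'],s['force'],s['time_s'])
snap('top','t8.png',(70,100,420,260),2.28)
a=cv2.imread('pics/raw_top1.png');b=cv2.imread('pics/raw_t8.png')
E
```

```text
[ 479.02971111 -314.19962823  176.32891672] [0.50884845 0.26779177 0.34508956] 26.175
```

No views are left, so I'll check the unit numerically in the new top picture, then hand in.

```bash
python3 - <<'E'
from h import *
b=cv2.imread('pics/raw_t8.png').astype(int); a=cv2.imread('pics/raw_top1.png').astype(int)
m=(np.abs(a-b).sum(2)>90).astype(np.uint8); m[:140]=0;m[215:]=0;m[:,:150]=0;m[:,205:]=0
r=cv2.minAreaRect(cv2.findNonZero(m)); print('changed rect',r)
Q=np.array([w2p('top',C0+O_C@np.array([60+x,y,38])) for x,y in((-60,28),(-60,-28),(60,-28),(60,28))],np.float32)
print(Q.round(1),cv2.minAreaRect(Q))
print(ctrl.sense()['force'],order.finish_job())
E
```

```text
changed rect ((184.783447265625, 176.56369018554688), (64.80465698242188, 42.53803634643555), 28.610458374023438)
[[181.9 151.2]
 [164.6 147. ]
 [151.4 178.2]
 [169.4 182.8]] ((166.6138458251953, 164.73654174804688), (18.37962532043457, 36.32163619995117), 21.64342498779297)
the job is handed in; nothing more can be done
[-1.11004018  0.27406482 -0.32616326] None
```

I set the solar unit on the sloped stand, let go of it, pressed the timer's button and handed the job in at about 26 s. No verdict is reported.

**Placing:** I lowered the unit until it touched the arms, slid it downhill until it met the lips (about 15 N), eased off and released. At lip contact I estimated x = 59.7, y = 0 and z = 0.5 mm in the cradle frame. A wrist picture after release showed it lying square, with the gland between the lips and all corners within about 5 px of the predicted position.

**Button:** I pressed the grey timer's button to its hard stop. The force rose from 10 to 19 N with almost no further movement and was held about 0.5 s. I then retracted clear and the tool force went back to about zero. The button's travel and its return were judged from force only, not seen.

**What disagreed or failed:**
- **Fingertips:** They sit about 35 mm behind the reported TCP, so the first grip closed on nothing above the panel. I regripped lower and allowed for this afterwards.
- **Final picture:** I had used all 12 views, so I could not look at the last top view.
- **Final numeric check:** Comparing that picture with the first one told me nothing, because the changed area also covered the unit's shadow. The wrist picture is therefore the last real check of the unit, taken before the button press. The arm did not go near the stand after that.

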